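# Push the seat insert home and lock the two-stage clamp lever

## Task

With the fingertips only, push the small grey seat insert along its channel in the clamp fixture until it is fully home against the stop. Then push the clamp's lever past its first detent all the way to its second stop and leave it there. Do not lift the insert, and leave everything else on the bench where it is.

Things in the scene. Friction and masses are not known exactly. Their poses are not given: they have to be found in the camera images.
- fixture: Clamp fixture bolted to the bench: aluminium plate 220 mm (its x) by 260 mm (its y), 12 mm thick. Origin on the bench surface, 10 mm to the +y side of the plate's centre. Its +x is the way the insert is pushed (roughly away from the robot), z up. It carries the insert's channel on the +y half and the lever on the -y half.
- clamp_pad (a point): Centre of the underside of the clamp's 16 mm rubber pad, over the home place, 46 mm above the bench with the lever at 0; sinks 12 mm as the lever goes to its second stop, then just touching an insert that is home. Its arm, 16 mm wide, top 69 mm above the bench, comes from a dark post at the channel's +x end (top 72 mm) and reaches 14 mm past this point in -x.
- seat_home (a point): Where the centre of the insert's underside is when home: on the plate's top (12 mm above the bench), on the channel's centre line, at x = 30, y = 60 mm in the fixture's frame. The channel runs along the fixture's x, 47 mm wide between rails 8 mm high and 8 mm wide from x = -95 to +45 mm. The stop is a steel block 55 mm wide, 20 mm high, its face 22 mm in +x from this point.
- insert: Loose grey plastic (PEEK) seat insert: ring 44 mm outside diameter, 18 mm bore, 22 mm high, 50 g, lying flat in the channel 55 to 90 mm short of home. Origin at the centre of its underside, z up. The top 14 mm stand above the rails.
- lever (a joint): Angle of the clamp lever (rad) about the upright axis at lever_pivot, growing anticlockwise seen from above. 0: rest, pointing along the fixture's -x. Sprung balls under it at 0.52 (light) and 0.93 (stiff). Between them, about 0.65 to 0.80: first detent. 1.05: second stop, hard. Starts from 0 to 0.15. At the grip it drags 1 N; passing the balls takes about 4 and 7 N. Past 0.96 it snaps to the stop by itself; let go at 0.8 to 0.9 it falls back.
- lever_pivot (a point): Point on the lever's upright pivot axis, on the plate's top (12 mm above the bench), at x = 45, y = -30 mm in the fixture's frame. The hub is 40 mm across and 42 mm high above the bench. A low quadrant rail with two end blocks lies round it at 58 to 78 mm radius, top of the blocks 38 mm above the bench.
- lever_grip (a point): Centre of the top of the lever's grip: an upright black round post, 18 mm diameter, at the lever's end, 100 mm from the pivot axis; its top is 85.5 mm above the bench and it stands on the lever's flat bar, whose top is 39.5 mm above the bench. Moves with the lever.
- valve: Bystander: loose stainless angle valve with a round dark handwheel, 120 mm high, foot 48 mm across, side port reaching 62 mm. Origin at the centre of its foot.
- spring_housing: Bystander: small brass spring housing, 30 mm diameter, 34 mm high, standing loose on the fixture's plate behind the lever. Origin at the centre of its underside.
- hex_case: Bystander: silver hex key set case, 55 x 95 x 18 mm. Origin at the centre of its underside.
- gland_ring: Bystander: flat brass ring, 56 mm outside diameter, 12 mm high. Origin at the centre of its underside.
- leak_fluid: Bystander: bottle, 48 mm diameter, 120 mm high. Origin at the centre of its underside.
- spanner: Bystander: steel spanner 160 mm long lying on the bench. Origin at the middle of its underside.
- parts_dish: Bystander: shallow steel dish, 80 mm across, 25 mm high. Origin at the centre of its underside.

How it is judged:
By the outcome, as a careful person would: the job done as asked, in the order asked, and still so for the second after the job is handed in, with the robot touching nothing.
It also fails if it takes over 42 s, if anything falls off the work surface, if the arm or the gripper's body presses on something with over 40 N, if the wrist force passes 120 N, or if a joint passes its speed limit or range.

## Robot

A 6-joint arm with a two-finger parallel gripper is mounted at the origin on the work surface. World frame = base frame: x ahead of the robot, y to its left, z up, the work surface at z = 0. Lengths are in m, angles in rad, forces in N, time in s.
With the tool pointing down it reaches from about 0.35 to 0.775 m from the base axis. Payload 5.5 kg.
Tool frame: the origin (TCP) lies at the very end of the fingers, on their centre line; the grasp point (between the pads) lies 19 mm behind it; z points along the fingers, x is the direction in which the jaws open and shut, and the axes are right-handed (so a half turn about z gives the same grasp; the last joint's range is limited). The gripper opens to 85 mm and grips with 20 to 120 N. Pads are 22 mm wide; open, the fingers measure 114 mm over their backs; the gripper's body (76 mm by 85 mm) begins 54 mm behind the grasp point. The pads swing forward as they close: fully open they stand 13 mm farther back than shut.
Start: joints at [0.992, 0.313, 0.046, 1.304, 0, 1.431], TCP at [0.244, 0.521, 0.231] pointing down, gripper open.
Joint ranges: [-2.76, 2.76], [-0.86, 1.69], [-1.03, 1.26], [-2.2, 2.34], [-1.47, 1.5], [-3.14, 3.14]. Speed limits (rad/s): [2.57, 2.57, 3.14, 3.14, 3.14, 3.14].

## Interface

Orientations are given as a unit quaternion [w, x, y, z].
In Python, from workcell import env gives the robot as it stands.
- The arm moves only by the shell command python3 -m inch 'ROWS' [FORCE]. ROWS is JSON, a list of rows, each a list of 7 numbers: the turn, a rotation vector about the tool's x, y, z each as a share of 8 degrees, from -1 to 1, then the shift along the tool's x, y, z each as a share of 0.05 m, from -1 to 1, then the closure, from 0 (fully open) to 1 (shut). A call has 1 to 12 rows; each row shifts and turns the commanded pose from where the row before left it, along the tool's axes as they then stand; what a row does not reach is not made up. A row lasts 1/10 s, in which the tool goes at most 50 mm and 8.59 degrees, less where a joint would pass 70% of its speed; a pose out of reach is approached as far as the arm can. A call with a number of a shift or a turn outside -1 to 1 is refused whole. A call with a gripper value outside its range is refused whole. The fingers move at their own pace and stop on an object; FORCE is the grip in N (left out, the last holds). Time passes only in rows, so rows that do not move let the fingers close. It gives the time, the measured TCP pose, the force and the opening at its end, in the units of the state.
- env.get_state(): the state, without advancing time (a new reading comes with each control period).
- env.read_camera(name): name is "side" or "top" or "wrist"; returns the picture (420x560x3 uint8, red, green, blue); there is no depth.
- env.calibration(name): a dict with "fx", "fy", "cx", "cy" (pixels), "rvec" (rotation vector, rad) and "tvec" (3), from world to camera coordinates, as OpenCV has them; the wrist camera has in their place "hand_eye" (4x4, takes a point from camera to tool coordinates, whose origin is the TCP and whose axes are the tool frame's). Camera axes: x right, y down, z forward; pixel columns grow to the right and rows downward; lengths in m; the calibration is good to about 2 mm. The wrist camera is an equidistant fisheye: a pixel r from the principal point sees the ray r / f radians off the axis. A picture is of the moment at which its call begins: read the wrist's pose just before it. calibration takes no time and is no camera call.
- env.hand_in(): hands the job in, once; it reports no verdict.
The state is a dict: "clock": time; "joint_pos": joint angles; "qvel": joint speeds; "tau": joint torques, N m; "tcp_pos": TCP position; "orientation": TCP orientation; "wrist_force": force on the tool from outside, world axes, zero at the start; "ft_torque": the same for the moment, N m; "finger_gap": finger opening in m.
Only numpy, scipy, OpenCV 4.12 (cv2) and the standard library are available. Lean on these libraries where they do the work, as an engineer would, in place of code of your own. Each camera call takes 0.05 s, during which the arm holds its last target.

## Working session

There is one attempt and no reset: what is moved stays moved. The work goes in short steps, Python scripts to look and compute and a shell command to move; the robot and the scene stay as the last step left them, time stands still between calls to the robot, and variables do not carry over. Pictures are saved under pics/ and viewed, and the job is handed in when it is done.

```bash
mkdir -p pics; ls
cat > h.py <<'E'
import numpy as np, cv2
from workcell import env
from scipy.spatial.transform import Rotation as R
def save(name,fn):
    im=env.read_camera(name); cv2.imwrite('pics/'+fn,im[:,:,::-1]); return im
def cam(name):
    c=env.calibration(name); Rm=cv2.Rodrigues(np.array(c['rvec'],float))[0]; return c,Rm,np.array(c['tvec'],float).ravel()
def px2w(name,u,v,z):
    c,Rm,t=cam(name); d=Rm.T@np.array([(u-c['cx'])/c['fx'],(v-c['cy'])/c['fy'],1]); o=-Rm.T@t
    return o+d*(z-o[2])/d[2]
def w2px(name,p):
    c,Rm,t=cam(name); q=Rm@np.array(p,float)+t; return np.array([c['fx']*q[0]/q[2]+c['cx'],c['fy']*q[1]/q[2]+c['cy']])
E
python3 - <<'E'
from h import *
save('top','top1.png');save('side','side1.png')
s=env.get_state();print(s)
for n in('top','side','wrist'):print(env.calibration(n))
E
```

```text
pics
{'clock': 0.1, 'joint_pos': array([9.92385351e-01, 3.13929569e-01, 4.50776733e-02, 1.30360909e+00,
       2.17473672e-05, 1.43120162e+00]), 'qvel': array([-0.00099181, -0.00050999,  0.00387031, -0.00012128, -0.00025837,
       -0.00095787]), 'tau': array([ 3.29362891e-03, -4.81727457e+01,  2.99242687e+01,  1.27500945e-02,
       -5.54054168e-05, -3.08811502e-05]), 'tcp_pos': array([0.24404224, 0.5201282 , 0.23048952]), 'orientation': array([ 3.34344021e-04,  8.44057822e-01,  5.36251526e-01, -7.62301268e-04]), 'wrist_force': array([-0.67427921,  0.60125516, -0.97490899]), 'ft_torque': array([-0.0307016 , -0.01112701,  0.00514246]), 'finger_gap': 0.08509436405090122}
{'fx': 382.42288030746846, 'fy': 382.42288030746846, 'cx': 274.09167975317536, 'cy': 208.36529424581155, 'rvec': array([-2.23703531,  2.20509801, -0.04200083]), 'tvec': array([0.01465312, 0.59681491, 0.83302022])}
{'fx': 385.4412736508324, 'fy': 385.4412736508324, 'cx': 280.1676800360496, 'cy': 211.32437734571215, 'rvec': array([ 0.56534242, -2.52482649,  1.34034789]), 'tvec': array([0.59279204, 0.18761914, 0.64452033])}
{'fx': 325.19226210127806, 'fy': 325.19226210127806, 'cx': 283.92759020270506, 'cy': 211.67973351004176, 'hand_eye': array([[ 9.99999172e-01, -1.26790278e-03, -2.17918244e-04,
         4.09287643e-04],
       [ 1.27621749e-03,  9.56309181e-01,  2.92354445e-01,
        -7.33018597e-02],
       [-1.62279796e-04, -2.92354481e-01,  9.56310008e-01,
        -1.43406775e-01],
       [ 0.00000000e+00,  0.00000000e+00,  0.00000000e+00,
         1.00000000e+00]])}
```

View pics/top1.png

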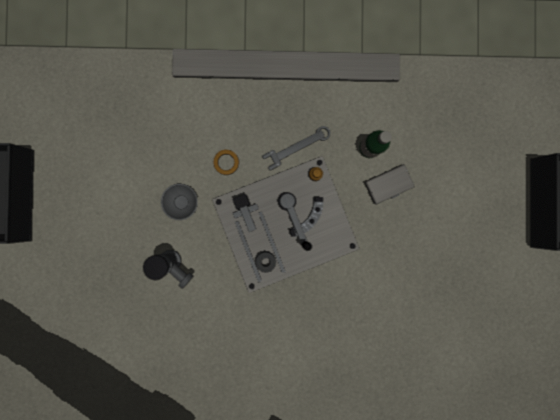

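View pics/side1.png

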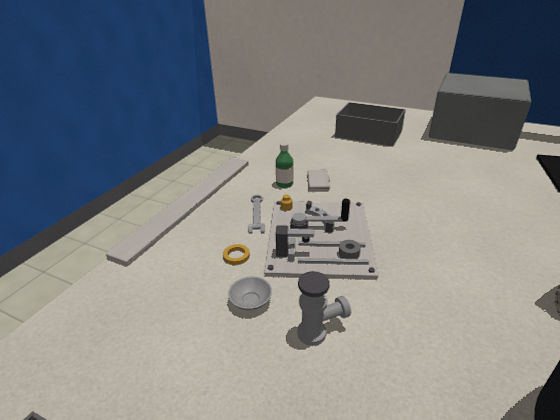

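The top view shows the plate, with corner bolts near (218,201), (320,161), (353,247) and (251,287). The insert is near (265,261), the hub (288,201), the grip (306,245) and the pad arm (248,215). I'll zoom in for accuracy.

Run:
```python
from h import *
im=cv2.imread('pics/top1.png')
c=im[145:300,195:385]; cv2.imwrite('pics/topz.png',cv2.resize(cv2.convertScaleAbs(c,alpha=1.6),None,fx=3.8,fy=3.8,interpolation=cv2.INTER_CUBIC))
im=cv2.imread('pics/side1.png')
c=im[180:290,225:395]; cv2.imwrite('pics/sidez.png',cv2.resize(cv2.convertScaleAbs(c,alpha=1.3),None,fx=4.5,fy=4.5,interpolation=cv2.INTER_CUBIC))
```

```text
(no output)
```

View pics/topz.png

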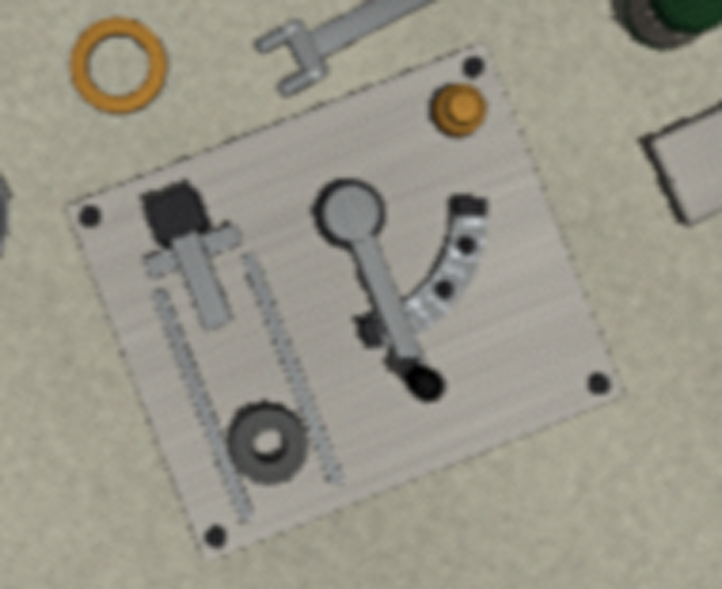

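View pics/sidez.png

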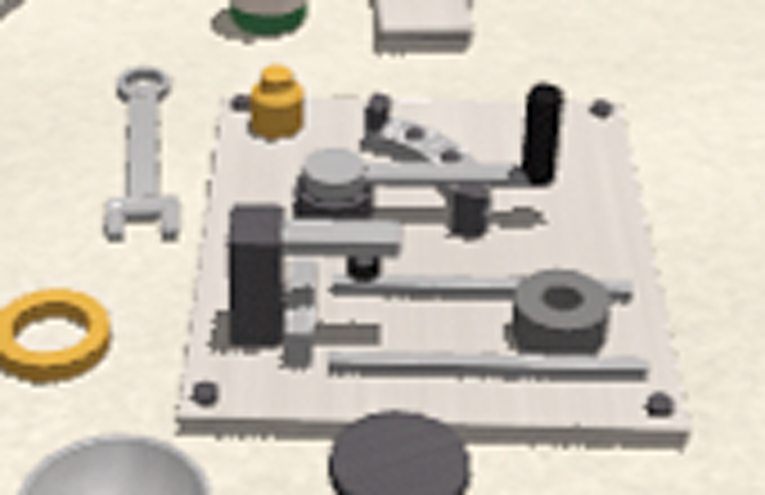

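```bash
cat >> h.py <<'E'
def zt(u,v): return 195+(u+.5)/3.8-.5,145+(v+.5)/3.8-.5
def zs(u,v): return 225+(u+.5)/4.5-.5,180+(v+.5)/4.5-.5
E
python3 - <<'E'
from h import *
F=np.array([[110,120],[110,-140],[-110,-140],[-110,120]])/1e3
def fit(W,F):
    fc=F.mean(0);wc=W.mean(0);H=(F-fc).T@(W-wc);a=np.arctan2(H[0,1]-H[1,0],H[0,0]+H[1,1])
    c,s=np.cos(a),np.sin(a);Rm=np.array([[c,-s],[s,c]]);t=wc-Rm@fc
    print('yaw',a,'t',t,'res mm',((F@Rm.T+t-W)*1e3).round(1).tolist());return a,Rm,t
W=np.array([px2w('top',*zt(u,v),.012)[:2] for u,v in[(68,205),(484,43),(621,393),(206,558)]])
a,Rm,t=fit(W,F)
Ws=np.array([px2w('side',*zs(u,v),.012)[:2] for u,v in[(180,420),(222,100),(620,100),(690,430)]])
fit(Ws,F)
def f(n,u,v,z):
    p=px2w(n,*(zt if n=='top' else zs)(u,v),z)[:2]; q=Rm.T@(p-t); print(n,p.round(4),'fix',(q*1e3).round(1)); return q
print('insert');f('top',267,443,.034);f('side',563,300,.034)
print('hub');f('top',350,211,.042);f('side',338,165,.042)
print('grip');f('top',428,385,.0855); f('side',545,90,.0855)
print('spring');f('top',462,104,.046)
print('arm tip');f('top',216,324,.069)
print('origin',t)
for p in [(.045,-.03,.012),(.030,.06,.034)]:
    w=np.append(Rm@p[:2]+t,p[2]);print(w)
E
```

```text
yaw 0.3877099760725292 t [0.56036511 0.00725474] res mm [[1.1, 2.7], [2.6, -1.0], [-1.1, -3.0], [-2.6, 1.3]]
yaw 0.3992539173894867 t [0.55964209 0.00800659] res mm [[0.3, 0.4], [2.8, -1.9], [-0.3, 1.8], [-2.7, -0.3]]
insert
top [0.4841 0.0416] fix [-57.6  60.6]
side [0.4828 0.0412] fix [-59.   60.8]
hub
top [ 0.6135 -0.0024] fix [ 45.5 -29. ]
side [ 0.6119 -0.0044] fix [ 43.3 -30.3]
grip
top [ 0.5215 -0.0421] fix [-54.7 -31. ]
side [ 0.5226 -0.0442] fix [-54.5 -33.4]
spring
top [ 0.6732 -0.0631] fix [  77.9 -107.8]
arm tip
top [0.5511 0.0695] fix [15.  61.2]
origin [0.56036511 0.00725474]
[ 0.61336717 -0.00350545  0.012     ]
[0.56545427 0.07414346 0.034     ]
```

```bash
cat >> h.py <<'E'
YAW=.392; T=np.array([.5602,.0075]); c_,s_=np.cos(YAW),np.sin(YAW); RF=np.array([[c_,-s_],[s_,c_]])
def f2w(x,y): return RF@np.array([x,y])/1e3+T
def w2f(p): return (RF.T@(np.array(p)[:2]-T))*1e3
def rep():
    s=env.get_state(); q=s['orientation']; M=R.from_quat([q[1],q[2],q[3],q[0]]).as_matrix()
    print('t',s['clock'],'tcp',s['tcp_pos'].round(4),'fix',w2f(s['tcp_pos']).round(1),'tooly fixdeg',round(np.degrees(np.arctan2(M[1,1],M[0,1])-YAW),2),'tilt',M[:,2].round(4),'F',s['wrist_force'].round(1),'gap',round(s['finger_gap'],4)); return s,M
def plan(fx,fy,z,ydeg=None):
    s,M=rep()
    if ydeg is not None:
        cur=np.degrees(np.arctan2(M[1,1],M[0,1])-YAW); d=(ydeg-cur+180)%360-180
        print('tool z turn units total',-d/8); M=R.from_euler('z',d,degrees=True).as_matrix()@M
    d=np.append(f2w(fx,fy),z)-s['tcp_pos']; print('after-turn shift units',(M.T@d/.05).round(3),'world',f2w(fx,fy))
E
python3 - <<'E'
from h import *
plan(-115,60,.2,0)
print('valve foot',w2f(px2w('side',313,335,0)), 'wheel',w2f(px2w('top',156,265,.12)))
E
```

```text
t 0.1 tcp [0.244  0.5201 0.2305] fix [-96.3 594.5] tooly fixdeg -47.6 tilt [-9.0e-04 -1.4e-03 -1.0e+00] F [-0.7  0.6 -1. ] gap 0.0851
tool z turn units total -5.950284857638472
after-turn shift units [-10.69   -0.373   0.627] world [0.43100087 0.0190145 ]
valve foot [ 16.16926913 253.80226729] wheel [ 21.30589615 248.72726544]
```

```bash
python3 -m inch '[[0,0,-0.99,0,0,0,1],[0,0,-0.99,0,0,0,1],[0,0,-0.99,0,0,0,1],[0,0,-0.99,0,0,0,1],[0,0,-0.99,0,0,0,1],[0,0,-0.99,0,0,0,1]]' 20; python3 -m inch '[[0,0,0,-0.9,0,0,1],[0,0,0,-0.9,0,0,1],[0,0,0,-0.9,0,0,1],[0,0,0,-0.9,0,0,1],[0,0,0,-0.9,0,0,1],[0,0,0,-0.9,0,0,1],[0,0,0,-0.9,0,0,1],[0,0,0,-0.9,0,0,1],[0,0,0,-0.9,0,0,1],[0,0,0,-0.9,0,0,1],[0,0,0,-0.9,0,0,1],[0,0,0,0,0,0,1]]'
python3 - <<'E'
from h import *
plan(-115,60,.2,0)
E
```

```text
clock: 0.7
tcp_pos: [0.2441, 0.5203, 0.2308]
orientation: [0.0, 0.554, 0.832, -0.001]
wrist_force: [0.6, 0.8, 0.7]
finger_gap: 0.0
clock: 1.9
tcp_pos: [0.4346, 0.0585, 0.2309]
orientation: [0.001, 0.559, 0.829, -0.0]
wrist_force: [0.2, 0.2, 0.4]
finger_gap: 0.0002
t 1.9 tcp [0.4346 0.0585 0.2309] fix [-96.6  95.1] tooly fixdeg -0.5 tilt [ 8.0e-04 -1.3e-03 -1.0e+00] F [0.2 0.2 0.4] gap 0.0002
tool z turn units total -0.0625329693747041
after-turn shift units [-0.701 -0.369  0.62 ] world [0.43100087 0.0190145 ]
```

```bash
python3 -m inch '[[0,0,-0.06,0,0,0,1],[0,0,0,-0.35,-0.19,0.3,1],[0,0,0,-0.35,-0.18,0.32,1],[0,0,0,0,0,0,1],[0,0,0,0,0,0,1]]'
python3 - <<'E'
from h import *
rep()
im=save('wrist','w1.png')
E
```

```text
clock: 2.4
tcp_pos: [0.4286, 0.0246, 0.2002]
orientation: [-0.001, 0.552, 0.834, 0.0]
wrist_force: [0.2, 0.7, 0.7]
finger_gap: 0.0001
t 2.4 tcp [0.4286 0.0246 0.2002] fix [-115.1   66.1] tooly fixdeg 0.47 tilt [-1.1e-03  8.0e-04 -1.0e+00] F [0.2 0.7 0.7] gap 0.0001
```

View pics/w1.png

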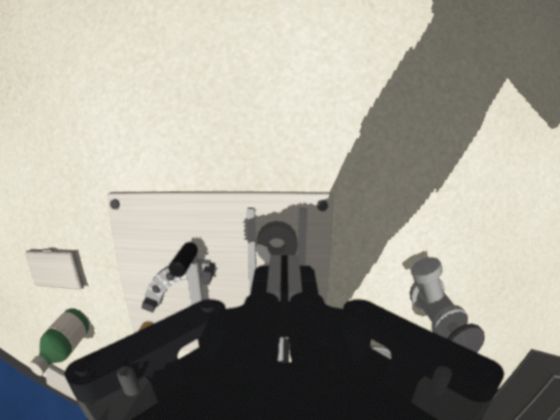

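The wrist view shows the insert top at about (278,240), rails at (251,…) and (302,…), and a level near plate edge (row 192), so the yaw is good. I'll cross-check the insert and edge positions from here.

```bash
cat >> h.py <<'E'
def wpx(u,v,z):
    s=env.get_state();q=s['orientation']; M=R.from_quat([q[1],q[2],q[3],q[0]]).as_matrix()
    c=env.calibration('wrist');H=np.array(c['hand_eye']);dx=(u-c['cx'])/c['fx'];dy=(v-c['cy'])/c['fy'];r=np.hypot(dx,dy)
    d=np.array([dx/r*np.sin(r),dy/r*np.sin(r),np.cos(r)]); d=M@H[:3,:3]@d; o=s['tcp_pos']+M@H[:3,3]
    return o+d*(z-o[2])/d[2]
E
python3 - <<'E'
from h import *
for n,u,v,z in [('ins',278,241,.034),('cornerL',110,192,.012),('cornerR',330,192,.012),('railL near end',251,209,.02),('railR near',303,208,.02),('griptop',190,247,.0855)]:
    p=wpx(u,v,z);print(n,p.round(4),w2f(p).round(1))
im=cv2.imread('pics/w1.png');cv2.imwrite('pics/w1z.png',cv2.resize(im[180:330,160:350],None,fx=4,fy=4,interpolation=cv2.INTER_CUBIC))
E
```

```text
ins [0.4806 0.0391 0.034 ] [-61.5  59.6]
cornerL [ 0.5119 -0.1603  0.012 ] [-108.7 -136.6]
cornerR [0.4164 0.0714 0.012 ] [-108.4  114. ]
railL near end [0.4638 0.0013 0.02  ] [-91.5  31.1]
railR near [0.4417 0.0508 0.02  ] [-92.9  85.3]
griptop [ 0.4974 -0.0379  0.0855] [-75.3 -18. ]
```

View pics/w1z.png

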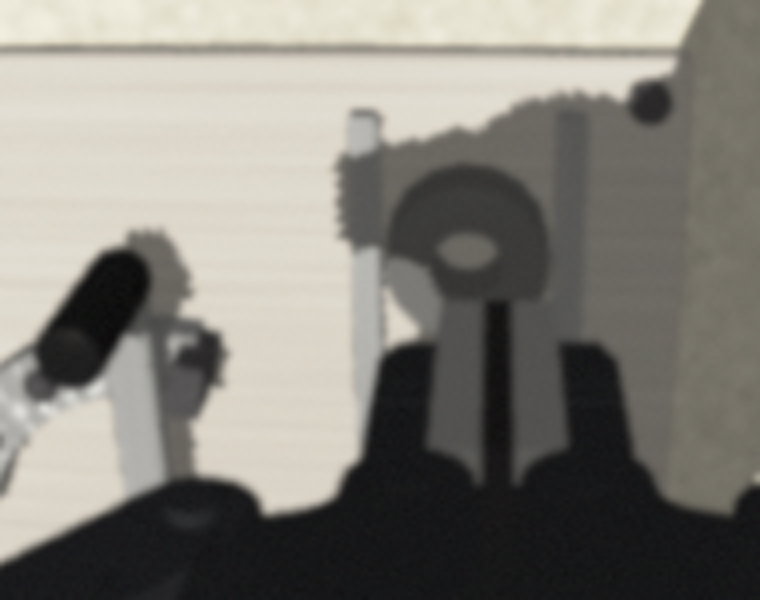

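Run:
```python
from h import *
plan(-115,60,.022,0)
```

```text
t 2.45 tcp [0.4291 0.0247 0.2007] fix [-114.5   66. ] tooly fixdeg 0.5 tilt [ 1.e-04  6.e-04 -1.e+00] F [-0.1  0.9 -0.3] gap -0.0002
tool z turn units total 0.062108949684738235
after-turn shift units [-0.121 -0.01   3.574] world [0.43100087 0.0190145 ]
```

```bash
python3 -m inch '[[0,0,0.06,-0.12,0,0.4,1],[0,0,0,0,0,0.5,1],[0,0,0,0,0,0.6,1],[0,0,0,0,0,0.6,1],[0,0,0,0,0,0.6,1],[0,0,0,0,0,0.4,1],[0,0,0,0,0,0.3,1],[0,0,0,0,0,0.17,1],[0,0,0,0,0,0,1],[0,0,0,0,0,0,1]]'
python3 - <<'E'
from h import *
plan(-3,60,.022,0)
save('side','s2.png')
im=cv2.imread('pics/s2.png');cv2.imwrite('pics/s2z.png',cv2.resize(im[120:300,240:440],None,fx=3.3,fy=3.3,interpolation=cv2.INTER_CUBIC))
E
```

```text
clock: 3.45
tcp_pos: [0.4324, 0.0183, 0.0225]
orientation: [0.0, 0.556, 0.831, 0.0]
wrist_force: [-0.0, -0.2, -0.6]
finger_gap: 0.0
t 3.45 tcp [0.4324 0.0183 0.0225] fix [-114.    58.8] tooly fixdeg -0.03 tilt [ 1.1e-03  1.0e-04 -1.0e+00] F [-0.  -0.2 -0.6] gap 0.0
tool z turn units total -0.003385769735260169
after-turn shift units [0.023 2.22  0.013] world [0.53450531 0.0618027 ]
```

View pics/s2z.png

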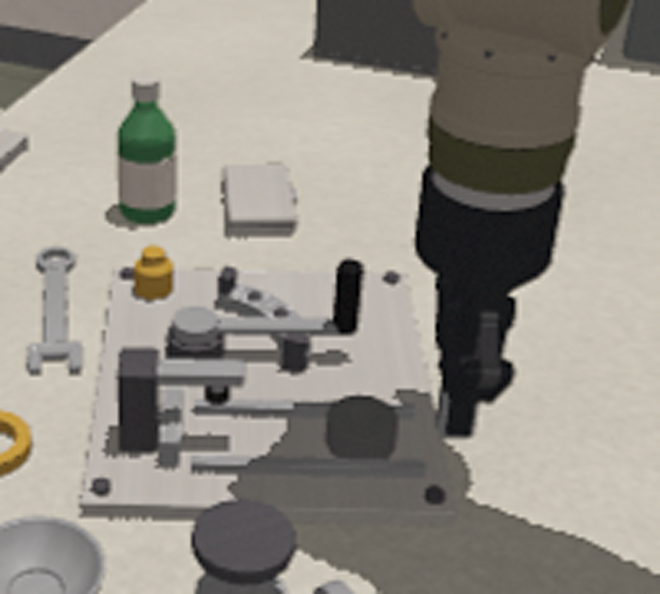

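The fingertips stand at the near end of the channel, just behind the insert. Pushing now.

```bash
python3 -m inch '[[0,0,0,0,0.2,0,1],[0,0,0,0,0.2,0,1],[0,0,0,0,0.2,0,1],[0,0,0,0,0.2,0,1],[0,0,0,0,0.2,0,1],[0,0,0,0,0.2,0,1],[0,0,0,0,0.2,0,1],[0,0,0,0,0.2,0,1],[0,0,0,0,0.15,0,1],[0,0,0,0,0.1,0,1]]'
python3 - <<'E'
from h import *
rep()
save('side','s3.png')
im=cv2.imread('pics/s3.png');cv2.imwrite('pics/s3z.png',cv2.resize(im[120:300,240:440],None,fx=3.3,fy=3.3,interpolation=cv2.INTER_CUBIC))
E
```

```text
clock: 4.5
tcp_pos: [0.518, 0.0534, 0.0217]
orientation: [0.0, 0.556, 0.831, 0.0]
wrist_force: [-1.0, -0.4, 0.2]
finger_gap: 0.0003
t 4.5 tcp [0.518  0.0534 0.0217] fix [-21.5  58.5] tooly fixdeg -0.07 tilt [ 2.e-04  1.e-04 -1.e+00] F [-1.  -0.4  0.2] gap 0.0003
```

View pics/s3z.png

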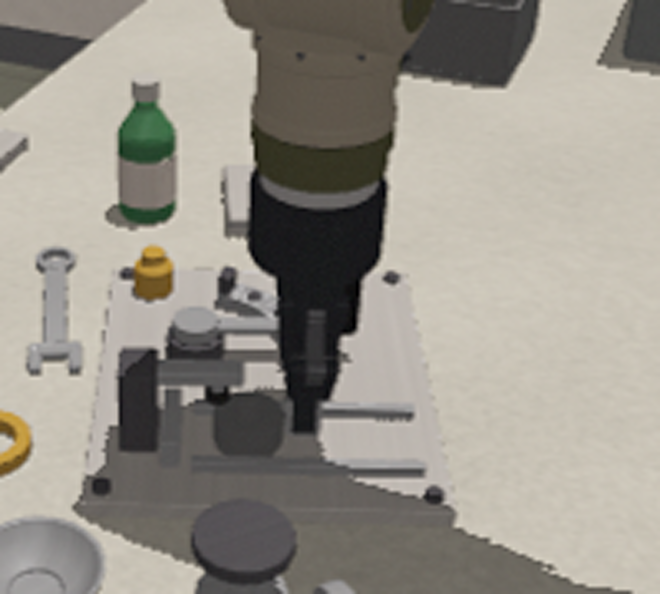

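The insert is moving with the fingers (force about 1 N). Higher up the gripper is wider and the clamp arm's tip is close, so I'll tilt the tool back 8° for clearance before the last ~19 mm.

```bash
python3 -m inch '[[-0.5,0,0,0,0,0,1],[-0.5,0,0,0,0,0,1],[0,0,0,0.03,0.1,0.014,1],[0,0,0,0,0.1,0.014,1],[0,0,0,0,0.05,0.007,1],[0,0,0,0,0,0,1]]'
python3 - <<'E'
from h import *
rep()
save('side','s4.png')
im=cv2.imread('pics/s4.png');cv2.imwrite('pics/s4z.png',cv2.resize(im[180:280,250:380],None,fx=5,fy=5,interpolation=cv2.INTER_CUBIC))
E
```

```text
clock: 5.15
tcp_pos: [0.5301, 0.0595, 0.0222]
orientation: [0.039, 0.555, 0.829, 0.058]
wrist_force: [0.4, 0.7, -0.2]
finger_gap: -0.0003
t 5.15 tcp [0.5301 0.0595 0.0222] fix [-8.  59.6] tooly fixdeg -0.05 tilt [ 0.1296  0.0528 -0.9902] F [ 0.4  0.7 -0.2] gap -0.0003
```

View pics/s4z.png

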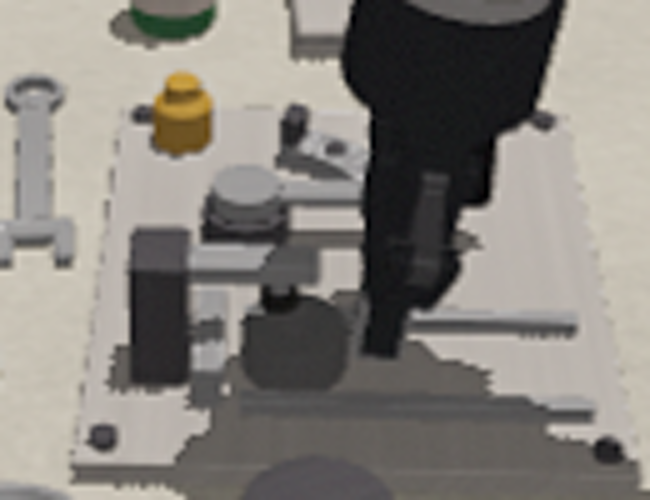

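The insert is under the pad, a few mm from the stop. Creeping on while watching the force.

```bash
for i in 1; do :; done; python3 -m inch '[[0,0,0,0,0.04,0.006,1],[0,0,0,0,0.04,0.006,1],[0,0,0,0,0,0,1]]' ; python3 -m inch '[[0,0,0,0,0.03,0.004,1],[0,0,0,0,0,0,1]]'
```

```text
clock: 5.5
tcp_pos: [0.5323, 0.0609, 0.0217]
orientation: [0.039, 0.555, 0.829, 0.058]
wrist_force: [-0.8, -0.3, -0.2]
finger_gap: 0.0002
clock: 5.7
tcp_pos: [0.5335, 0.0614, 0.0218]
orientation: [0.039, 0.555, 0.829, 0.058]
wrist_force: [0.1, 0.7, -0.4]
finger_gap: -0.0001
```

```bash
python3 -m inch '[[0,0,0,0,0.02,0.003,1],[0,0,0,0,0.02,0.003,1],[0,0,0,0,0,0,1]]'; python3 -c "
from h import *
rep()"
```

```text
clock: 6.0
tcp_pos: [0.5355, 0.0622, 0.0218]
orientation: [0.039, 0.555, 0.829, 0.058]
wrist_force: [-0.3, -0.6, -0.3]
finger_gap: -0.0004
t 6.0 tcp [0.5355 0.0622 0.0218] fix [-2. 60.] tooly fixdeg -0.08 tilt [ 0.1289  0.0531 -0.9902] F [-0.3 -0.6 -0.3] gap -0.0004
```

```bash
python3 -m inch '[[0,0,0,0,0.02,0.003,1],[0,0,0,0,0.02,0.003,1],[0,0,0,0,0,0,1]]'; python3 -c "
from h import *
rep()
save('side','s5.png')
im=cv2.imread('pics/s5.png');cv2.imwrite('pics/s5z.png',cv2.resize(im[180:280,250:380],None,fx=5,fy=5,interpolation=cv2.INTER_CUBIC))"
```

```text
clock: 6.3
tcp_pos: [0.5367, 0.0629, 0.0216]
orientation: [0.039, 0.555, 0.829, 0.058]
wrist_force: [-2.3, -0.2, 1.5]
finger_gap: -0.0002
t 6.3 tcp [0.5367 0.0629 0.0216] fix [-0.5 60.1] tooly fixdeg -0.09 tilt [ 0.1278  0.0528 -0.9904] F [-2.3 -0.2  1.5] gap -0.0002
```

View pics/s5z.png

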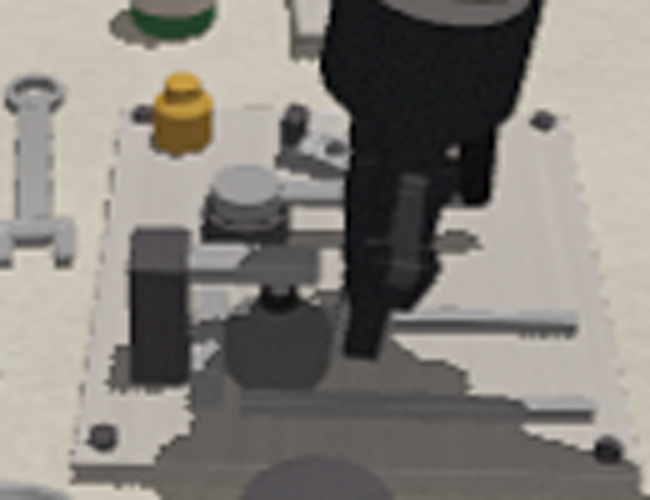

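```bash
python3 -m inch '[[0,0,0,0,0.02,0.003,1],[0,0,0,0,0,0,1]]';python3 -m inch '[[0,0,0,0,0.02,0.003,1],[0,0,0,0,0,0,1]]'; python3 -c "
from h import *
rep()"
```

```text
clock: 6.55
tcp_pos: [0.5369, 0.063, 0.0215]
orientation: [0.038, 0.555, 0.829, 0.057]
wrist_force: [-4.5, -3.3, 4.4]
finger_gap: 0.0001
clock: 6.75
tcp_pos: [0.5369, 0.0631, 0.0213]
orientation: [0.038, 0.555, 0.829, 0.056]
wrist_force: [-7.5, -3.1, 5.5]
finger_gap: -0.0002
t 6.75 tcp [0.5369 0.0631 0.0213] fix [-0.3 60.3] tooly fixdeg -0.12 tilt [ 0.1249  0.0515 -0.9908] F [-7.5 -3.1  5.5] gap -0.0002
```

Stalled at about 8 N: home against the stop. Back off and check.

```bash
python3 -m inch '[[0,0,0,0,-0.1,-0.014,1],[0,0,0,0,-0.3,-0.042,1],[0,0,0,0,-0.6,-0.084,1],[0,0,0,0,-0.6,-0.084,1],[0.5,0,0,0,0,0,1],[0.5,0,0,0,0,0,1],[0,0,0,0,-0.2,-0.5,1],[0,0,0,0,-0.2,-0.8,1],[0,0,0,0,0,-0.8,1],[0,0,0,0,0,0,1]]'; python3 -c "
from h import *
rep()
save('side','s6.png');save('wrist','w6.png');save('top','t6.png')
im=cv2.imread('pics/s6.png');cv2.imwrite('pics/s6z.png',cv2.resize(im[180:280,250:380],None,fx=5,fy=5,interpolation=cv2.INTER_CUBIC))
im=cv2.imread('pics/t6.png');cv2.imwrite('pics/t6z.png',cv2.resize(cv2.convertScaleAbs(im[145:300,195:385],alpha=1.6),None,fx=3.8,fy=3.8,interpolation=cv2.INTER_CUBIC))"
```

```text
clock: 7.75
tcp_pos: [0.4503, 0.0249, 0.1318]
orientation: [0.005, 0.556, 0.831, 0.003]
wrist_force: [0.6, 0.1, -0.5]
finger_gap: -0.0001
t 7.75 tcp [0.4503 0.0249 0.1318] fix [-95.   58.1] tooly fixdeg -0.08 tilt [ 1.100e-02 -8.000e-04 -9.999e-01] F [ 0.6  0.1 -0.5] gap -0.0001
```

View pics/s6z.png

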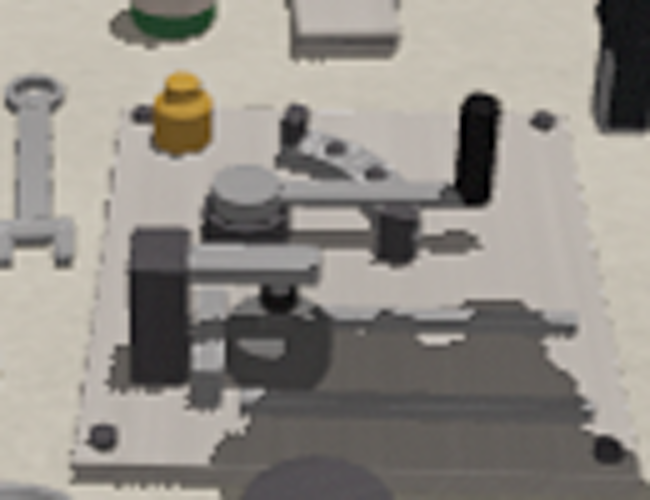

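View pics/w6.png

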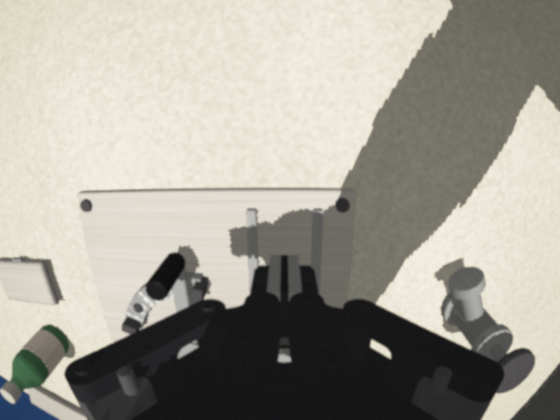

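View pics/t6z.png

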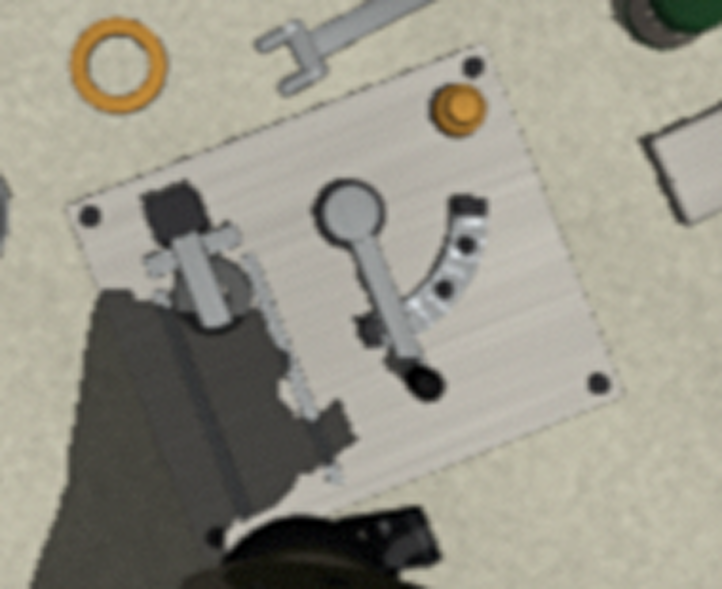

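The insert lies under the pad arm against the stop block, and the lever is undisturbed. A quick check of its centre from the visible edges (top view circle centre ~ (211,291)).

Run:
```python
from h import *
for u,v in[(211,291),(251,292),(213,331)]:
    print((u,v),w2f(px2w('top',*zt(u,v),.034)).round(1))
# predicted outline at home vs 3mm,6mm short, in zoom px
for x in(30,27,24):
    pts=[]
    for a in(-90,180,-135):
        w=np.append(f2w(x+22*np.cos(np.radians(a)),60+22*np.sin(np.radians(a))),.034);p=w2px('top',w);pts.append(((p[0]+.5-195)*3.8-.5,(p[1]+.5-145)*3.8-.5))
    print(x,np.round(pts,0).tolist())
im=cv2.imread('pics/t6.png');cv2.imwrite('pics/t6zz.png',cv2.resize(cv2.convertScaleAbs(im[190:240,225:275],alpha=2.5),None,fx=12,fy=12,interpolation=cv2.INTER_CUBIC))
print('stop face px in zz');
for y in(-27,27):
    w=np.append(f2w(52,60+y),.032);p=w2px('top',w);print(((p-[225,190]+.5)*12).round())
for a in range(180,300,20):
    w=np.append(f2w(30+22*np.cos(np.radians(a)),60+22*np.sin(np.radians(a))),.034);p=w2px('top',w);print('ring',((p-[225,190]+.5)*12).round())
```

```text
(211, 291) [32.7 58.4]
(251, 292) [24. 38.]
(213, 331) [11.6 65.6]
30 [[247.0, 282.0], [225.0, 333.0], [246.0, 312.0]]
27 [[249.0, 287.0], [227.0, 338.0], [248.0, 317.0]]
24 [[251.0, 292.0], [229.0, 343.0], [250.0, 322.0]]
stop face px in zz
[402. 226.]
[117. 339.]
ring [351. 514.]
ring [388. 491.]
ring [415. 457.]
ring [429. 416.]
ring [428. 373.]
ring [412. 333.]
```

View pics/t6zz.png

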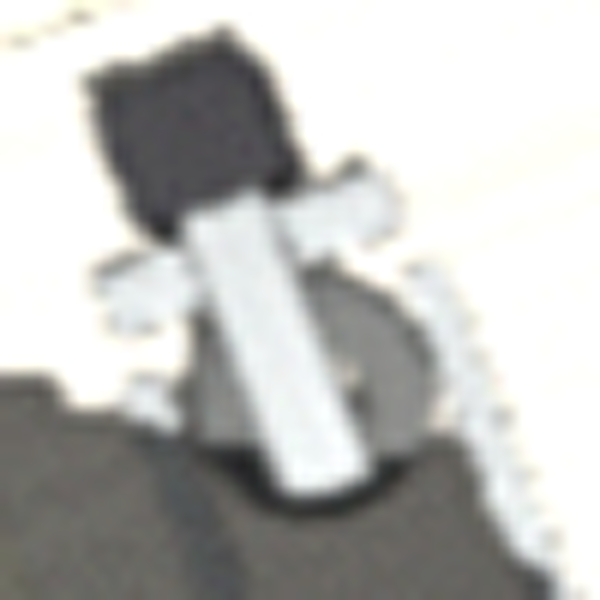

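The insert's outline matches home (ring touching the stop's face). Now the lever: turn the tool to push along fixture −y.

```bash
python3 - <<'E'
from h import *
plan(-55,5,.13,-90)
E
python3 -m inch '[[0,0,0.95,0,0,0,1],[0,0,0.95,0,0,0,1],[0,0,0.95,0,0,0,1],[0,0,0.95,0,0,0,1],[0,0,0.95,0,0,0,1],[0,0,0.95,0,0,0,1],[0,0,0.95,0,0,0,1],[0,0,0.95,0,0,0,1],[0,0,0.95,0,0,0,1],[0,0,0.95,0,0,0,1],[0,0,0.95,0,0,0,1],[0,0,0.80,0,0,0,1]]'
python3 - <<'E'
from h import *
plan(-55,5,.055,-90)
E
```

```text
t 7.9 tcp [0.4463 0.0254 0.1266] fix [-98.4  60. ] tooly fixdeg -0.08 tilt [ 1.5e-03  2.0e-04 -1.0e+00] F [ 0.3  0.4 -0.1] gap 0.0002
tool z turn units total 11.23972381237228
after-turn shift units [ 0.869  1.101 -0.067] world [ 0.50746174 -0.00889133]
clock: 9.1
tcp_pos: [0.4448, 0.0256, 0.1248]
orientation: [-0.001, 0.981, 0.192, -0.001]
wrist_force: [0.5, -0.4, 0.8]
finger_gap: 0.0002
t 9.1 tcp [0.4448 0.0256 0.1248] fix [-99.7  60.8] tooly fixdeg -90.37 tilt [-2.8e-03  6.0e-04 -1.0e+00] F [ 0.5 -0.4  0.8] gap 0.0002
tool z turn units total -0.04582387386003006
after-turn shift units [0.898 1.118 1.393] world [ 0.50746174 -0.00889133]
```

```bash
python3 -m inch '[[0,0,-0.05,0.3,0.37,0,1],[0,0,0,0.3,0.37,0,1],[0,0,0,0.3,0.37,0,1],[0,0,0,0,0,0.4,1],[0,0,0,0,0,0.5,1],[0,0,0,0,0,0.4,1],[0,0,0,0,0,0.1,1],[0,0,0,0,0,0,1]]'
python3 - <<'E'
from h import *
plan(-55,5,.055,-90)
save('top','t7.png');save('wrist','w7.png')
im=cv2.imread('pics/t7.png');cv2.imwrite('pics/t7z.png',cv2.resize(cv2.convertScaleAbs(im[145:300,195:385],alpha=1.6),None,fx=3.8,fy=3.8,interpolation=cv2.INTER_CUBIC))
im=cv2.imread('pics/w7.png');cv2.imwrite('pics/w7z.png',cv2.resize(im[140:330,180:430],None,fx=3,fy=3,interpolation=cv2.INTER_CUBIC))
E
```

```text
clock: 9.9
tcp_pos: [0.5072, -0.0082, 0.0549]
orientation: [-0.001, 0.98, 0.197, -0.002]
wrist_force: [-0.3, -0.1, 0.8]
finger_gap: -0.0002
t 9.9 tcp [ 0.5072 -0.0082  0.0549] fix [-55.    5.7] tooly fixdeg -89.68 tilt [-3.9e-03  9.0e-04 -1.0e+00] F [-0.3 -0.1  0.8] gap -0.0002
tool z turn units total 0.040125370817875705
after-turn shift units [ 0.     0.015 -0.003] world [ 0.50746174 -0.00889133]
```

View pics/w7z.png

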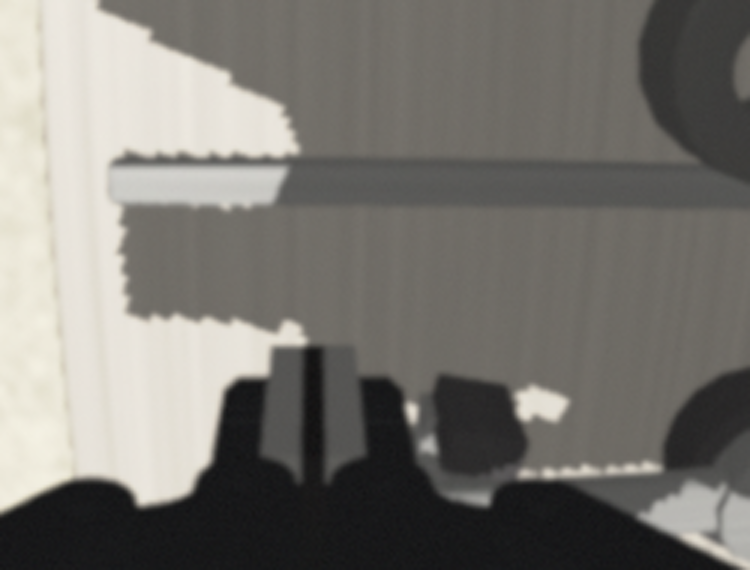

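The fingers stand directly in front of the grip (hidden behind them), with the quadrant's end block to the right. Advance to contact, then follow the arc.

```bash
python3 -m inch '[[0,0,0,0,0.2,0,1],[0,0,0,0,0.1,0,1],[0,0,-0.2,-0.01,0.07,0,1],[0,0,-0.3,-0.012,0.08,0,1],[0,0,-0.3,-0.015,0.08,0,1],[0,0,0,0,0,0,1]]'
cat >> h.py <<'E'
def lev():
    s,M=rep(); p=w2f(s['tcp_pos']); a=np.arctan2(M[1,1],M[0,1])-YAW
    ty=np.array([np.cos(a),np.sin(a)]); g=p+ty*20-np.array([45,-30]); # grip centre estimate on tool y line
    th=np.arctan2(-g[1],-g[0]); print('est theta',th.round(3),'radius of face line',np.hypot(*g).round(1),'tool theta',(a+np.pi/2).round(3)); f=s['wrist_force'][:2]; ft=RF.T@f; print('F along push',-(ft@ty).round(2))
E
python3 -c "
from h import *
lev()"
```

```text
clock: 10.6
tcp_pos: [0.5186, -0.0346, 0.0574]
orientation: [0.0, 0.968, 0.251, 0.001]
wrist_force: [-0.1, 0.3, 0.8]
finger_gap: -0.0002
t 10.6 tcp [ 0.5186 -0.0346  0.0574] fix [-54.5 -23. ] tooly fixdeg -83.33 tilt [ 1.7e-03 -4.0e-04 -1.0e+00] F [-0.1  0.3  0.8] gap -0.0002
est theta 0.131 radius of face line 98.0 tool theta 0.116
F along push 0.33
```

```bash
python3 -m inch '[[0,0,-0.5,-0.02,0.14,0,1],[0,0,-0.5,-0.02,0.14,0,1],[0,0,-0.5,-0.02,0.14,0,1],[0,0,-0.5,-0.02,0.14,0,1],[0,0,0,0,0,0,1]]'
python3 - <<'E'
from h import *
lev()
save('top','t8.png')
im=cv2.imread('pics/t8.png');cv2.imwrite('pics/t8z.png',cv2.resize(cv2.convertScaleAbs(im[145:300,195:385],alpha=1.6),None,fx=3.8,fy=3.8,interpolation=cv2.INTER_CUBIC))
E
```

```text
clock: 11.1
tcp_pos: [0.5309, -0.0595, 0.057]
orientation: [0.0, 0.924, 0.383, 0.0]
wrist_force: [0.7, 1.6, 0.5]
finger_gap: 0.0001
t 11.1 tcp [ 0.5309 -0.0595  0.057 ] fix [-52.6 -50.7] tooly fixdeg -67.38 tilt [ 5.e-04 -2.e-04 -1.e+00] F [0.7 1.6 0.5] gap 0.0001
est theta 0.411 radius of face line 98.1 tool theta 0.395
F along push 0.64
```

View pics/t8z.png

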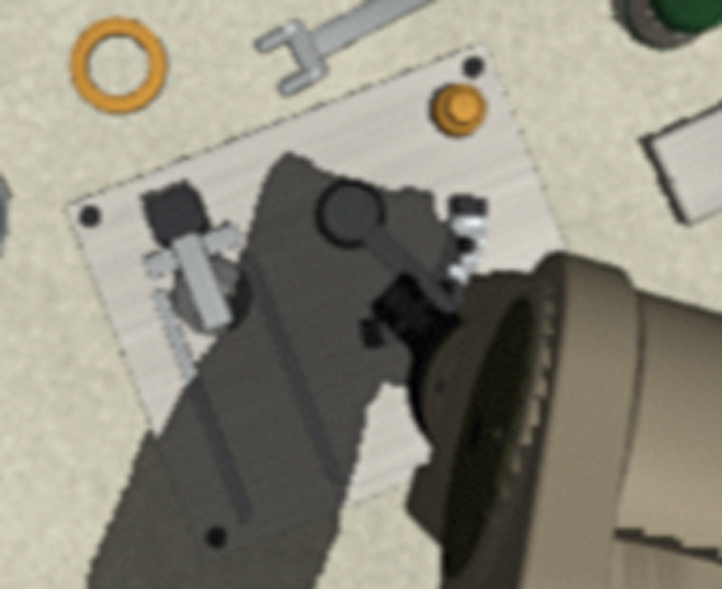

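The lever is following (~0.4 rad). Continue.

```bash
python3 -m inch '[[0,0,-0.5,-0.025,0.14,0,1],[0,0,-0.5,-0.025,0.14,0,1],[0,0,-0.5,-0.025,0.14,0,1],[0,0,-0.5,-0.025,0.14,0,1],[0,0,-0.5,-0.025,0.14,0,1],[0,0,0,0,0,0,1]]'
python3 -c "
from h import *
lev()"
```

```text
clock: 11.75
tcp_pos: [0.5553, -0.0849, 0.0568]
orientation: [0.0, 0.843, 0.538, 0.0]
wrist_force: [0.3, 0.1, 0.6]
finger_gap: 0.0001
t 11.75 tcp [ 0.5553 -0.0849  0.0568] fix [-39.8 -83.5] tooly fixdeg -47.39 tilt [ 9.e-04 -2.e-04 -1.e+00] F [0.3 0.1 0.6] gap 0.0001
est theta 0.763 radius of face line 98.6 tool theta 0.744
F along push -0.27
```

```bash
python3 -m inch '[[0,0,-0.5,-0.025,0.14,0,1],[0,0,-0.5,-0.025,0.14,0,1],[0,0,-0.4,-0.02,0.11,0,1],[0,0,0,0,0,0,1]]'
python3 -c "
from h import *
lev()"
```

```text
clock: 12.15
tcp_pos: [0.5714, -0.0946, 0.0567]
orientation: [-0.0, 0.787, 0.617, 0.0]
wrist_force: [0.4, 0.6, 0.2]
finger_gap: -0.0003
t 12.15 tcp [ 0.5714 -0.0946  0.0567] fix [-28.6 -98.7] tooly fixdeg -36.22 tilt [-1.e-04  1.e-04 -1.e+00] F [0.4 0.6 0.2] gap -0.0003
est theta 0.951 radius of face line 98.9 tool theta 0.939
F along push -0.23
```

```bash
python3 -m inch '[[0,0,-0.3,-0.015,0.08,0,1],[0,0,-0.2,-0.01,0.06,0,1],[0,0,0,0,0,0,1]]'
python3 -c "
from h import *
lev()"; python3 -m inch '[[0,0,-0.1,0,0.03,0,1],[0,0,0,0,0.03,0,1],[0,0,0,0,0,0,1]]'
python3 -c "
from h import *
lev()"
```

```text
clock: 12.45
tcp_pos: [0.5787, -0.0976, 0.0568]
orientation: [0.0, 0.764, 0.645, 0.0]
wrist_force: [-0.5, -0.0, 0.3]
finger_gap: -0.0003
t 12.45 tcp [ 0.5787 -0.0976  0.0568] fix [ -23.  -104.2] tooly fixdeg -32.17 tilt [ 1.1e-03 -2.0e-04 -1.0e+00] F [-0.5 -0.   0.3] gap -0.0003
est theta 1.029 radius of face line 99.1 tool theta 1.009
F along push 0.46
clock: 12.75
tcp_pos: [0.5814, -0.0981, 0.0567]
orientation: [0.0, 0.76, 0.65, 0.0]
wrist_force: [-0.6, 0.2, -0.4]
finger_gap: -0.0
t 12.75 tcp [ 0.5814 -0.0981  0.0567] fix [ -20.8 -105.7] tooly fixdeg -31.31 tilt [ 5.e-04 -0.e+00 -1.e+00] F [-0.6  0.2 -0.4] gap -0.0
est theta 1.056 radius of face line 98.9 tool theta 1.024
F along push 0.66
```

```bash
python3 -m inch '[[0,0,-0.1,0,0.03,0,1],[0,0,0,0,0.03,0,1],[0,0,0,0,0,0,1]]'
python3 -c "
from h import *
lev()
save('side','s9.png')
im=cv2.imread('pics/s9.png');cv2.imwrite('pics/s9z.png',cv2.resize(im[170:280,250:390],None,fx=5,fy=5,interpolation=cv2.INTER_CUBIC))"
```

```text
clock: 13.05
tcp_pos: [0.5823, -0.0983, 0.0565]
orientation: [-0.001, 0.755, 0.656, -0.001]
wrist_force: [-5.0, 0.1, 4.0]
finger_gap: -0.0001
t 13.05 tcp [ 0.5823 -0.0983  0.0565] fix [ -20.  -106.2] tooly fixdeg -30.49 tilt [-3.4e-03  3.0e-04 -1.0e+00] F [-5.   0.1  4. ] gap -0.0001
est theta 1.066 radius of face line 98.7 tool theta 1.039
F along push 4.92
```

View pics/s9z.png

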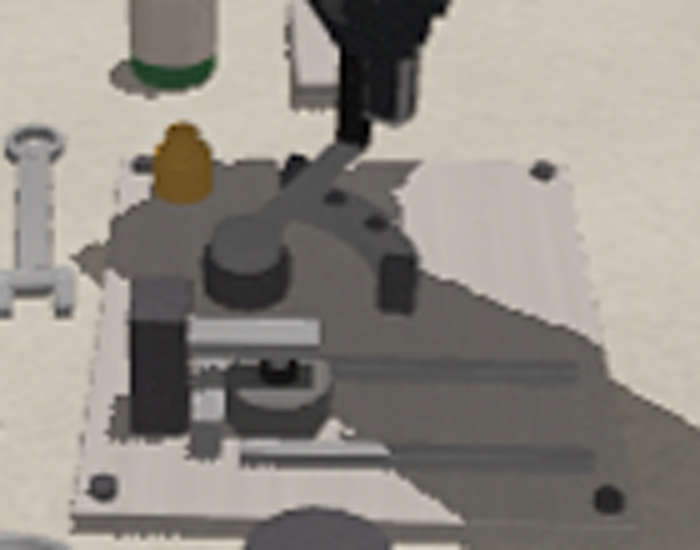

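Force is rising to 5 N at θ≈1.05, the bar lies against the far end block, and the pad is down on the insert. Back away and check.

```bash
python3 -m inch '[[0,0,0,0,-0.1,0,1],[0,0,0,0,-0.3,0,1],[0,0,0,0,-0.4,0,1],[0,0,0,0,-0.2,-0.3,1],[0,0,0,0,0,-0.7,1],[0,0,0,0,-0.5,-0.8,1],[0,0,0,0,-0.9,-0.6,1],[0,0,0,0,-0.9,-0.2,1],[0,0,0,0,-0.5,0,1],[0,0,0,0,0,0,1],[0,0,0,0,0,0,1]]'
python3 - <<'E'
from h import *
rep()
save('side','s10.png');save('top','t10.png')
im=cv2.imread('pics/s10.png');cv2.imwrite('pics/s10z.png',cv2.resize(im[170:280,250:390],None,fx=5,fy=5,interpolation=cv2.INTER_CUBIC))
im=cv2.imread('pics/t10.png');cv2.imwrite('pics/t10z.png',cv2.resize(cv2.convertScaleAbs(im[145:300,195:385],alpha=1.6),None,fx=3.8,fy=3.8,interpolation=cv2.INTER_CUBIC))
E
```

```text
clock: 14.2
tcp_pos: [0.3997, -0.0727, 0.1849]
orientation: [0.001, 0.755, 0.656, 0.001]
wrist_force: [0.7, 0.7, -0.2]
finger_gap: 0.0001
t 14.2 tcp [ 0.3997 -0.0727  0.1849] fix [-178.9  -12.8] tooly fixdeg -30.5 tilt [ 2.5e-03 -7.0e-04 -1.0e+00] F [ 0.7  0.7 -0.2] gap 0.0001
```

View pics/s10z.png

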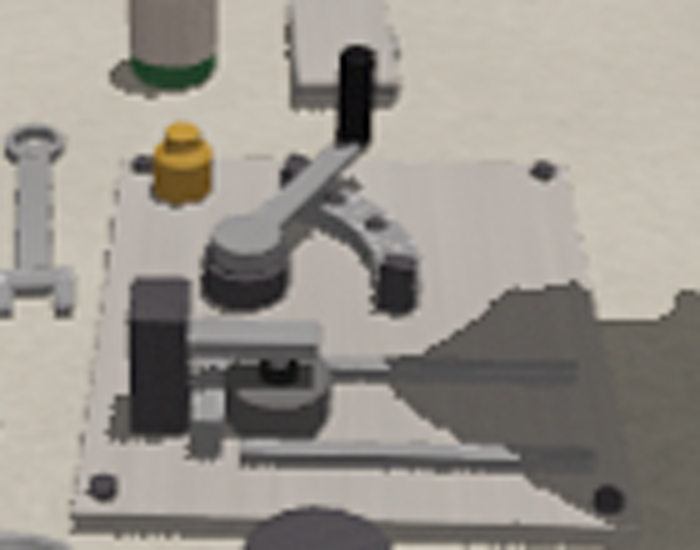

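View pics/t10z.png

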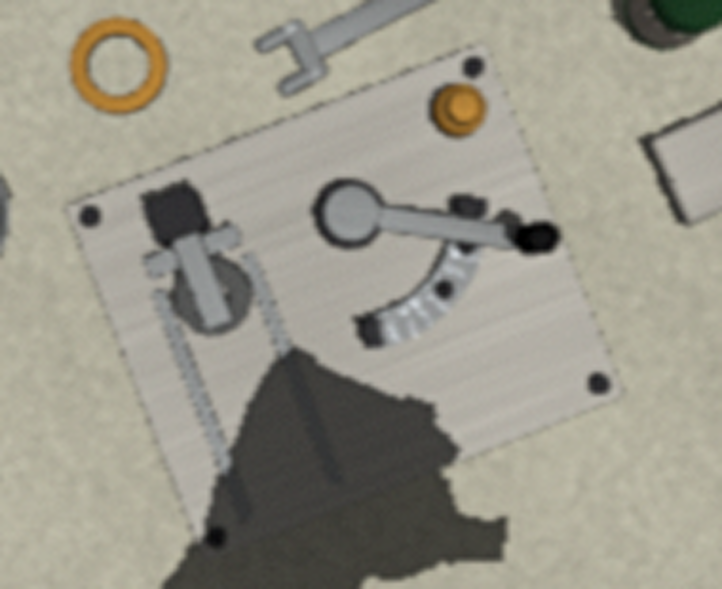

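View pics/t10.png

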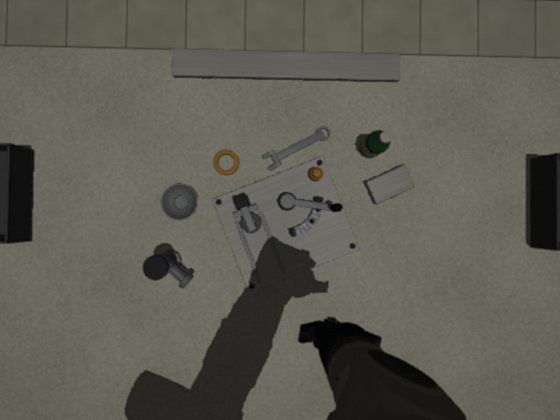

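The lever is at the far stop and the pad is down. Last numeric check of lever angle and insert centre (compared with the arm/stop geometry).

Run:
```python
from h import *
g=w2f(px2w('top',*zt(541,237),.0855));h=w2f(px2w('top',*zt(350,211),.042));d=g-h;print('lever',g,h,np.hypot(*d),np.arctan2(-d[1],-d[0]))
im=cv2.imread('pics/t10.png');z=cv2.resize(cv2.convertScaleAbs(im[190:240,225:275],alpha=2.2),None,fx=12,fy=12,interpolation=cv2.INTER_CUBIC)
for x,col in((30,(0,255,0)),(26,(0,0,255))):
  P=[((w2px('top',np.append(f2w(x+22*np.cos(a),60+22*np.sin(a)),.034))-[225,190]+.5)*12).astype(int) for a in np.linspace(0,6.283,60)]
  cv2.polylines(z,[np.array(P)],True,col,1)
P=[((w2px('top',np.append(f2w(x,y),.032))-[225,190]+.5)*12).astype(int) for x,y in((52,32.5),(52,87.5))]
cv2.line(z,P[0],P[1],(255,0,0),1)
cv2.imwrite('pics/t10zz.png',z)
```

```text
lever [  -4.83312483 -114.73136217] [ 45.45190449 -29.47512516] 98.98085735618076 1.0379027482708232
```

View pics/t10zz.png

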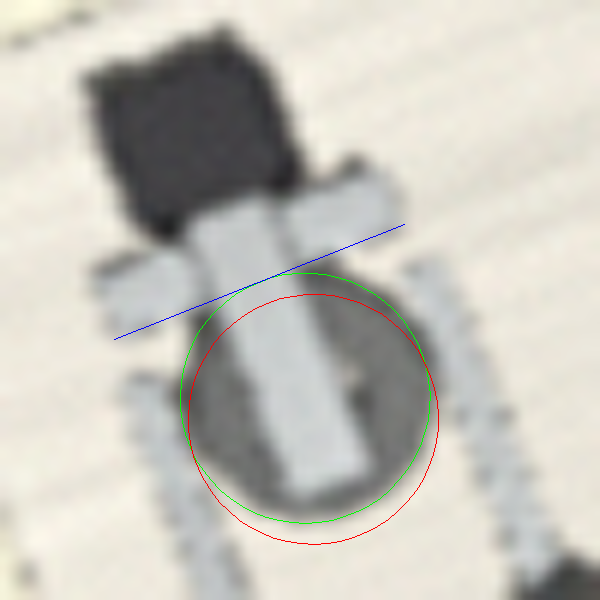

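The insert outline fits the home circle (green), lever angle reads 1.04 ± 0.02, and the bystanders are where they were. Handing in.

```bash
python3 -c "
from h import *
print(env.hand_in())"
```

```text
the job is handed in; nothing more can be done
None
```

The job is done as asked and handed in at about 14.3 s of the 42 s allowed; the hand-in gives no verdict.

- **Insert:** I pushed it along the channel with the closed fingertips until it stalled against the stop at about 8 N. For the last 20 mm I tilted the tool back 8° to clear the clamp arm. In the last top picture its outline lies on the home circle.
- **Lever:** I then pushed the grip round its arc until the force rose to 5 N at the second stop. After the arm backed off it stayed there, reading 1.04 rad in the picture against the nominal 1.05. The pad is down on the insert.
- **Bystanders and arm:** Nothing else looks moved between the first and last top pictures (compared by eye). The arm was clear, touching nothing.
- **Small disagreements:** At the stop, the fingertip position put the insert about 2.7 mm past home. I put this down to my assumed finger width and the roughly 2–3 mm error in locating the fixture, as the picture and force both show it home. In the two stalls the wrist also felt 4–5.5 N upward, which I did not explain.

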